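Tighten the gear cover's four T-knobs crosswise in two passes

TASK

The gear cover sits on its gasket with its four T-knobs only started. Tighten them clockwise by hand in two passes, each pass crosswise (after a knob the one diagonally opposite, then the other pair): first run every knob down until it just begins to bear on the cover, no further; then go round crosswise again and bring each up firm, to about 0.35 N m. Do not overtighten any knob, let go at the end, and leave the lamp, the tools and the other parts lying about alone.

Things in the scene. Friction and masses are not known exactly. Their poses are not given: they have to be found in the camera images.
- gear_case: Green cast gear case, fixed: foot 220 x 220 mm, round top flange 200 mm across, its face 88 mm above the shelf. Origin: centre of the underside, at shelf level; z up; its drive shaft sticks out on +y. The four upright knob axes stand at x = +-48 mm, y = +-48 mm in this frame: 96 mm between neighbours, 136 mm across the diagonal.
- cover: Round aluminium gear cover, 192 mm across, 8 mm thick, on the studs; flat dome and small breather in the middle (top 32 mm over the underside), four round bosses under the knobs (tops 12 mm over the underside, 103 mm above the shelf). It does not visibly move. Origin: centre of its underside, z up.
- knob1: Dark steel T-knob at the +x +y corner of the case's frame, diagonally opposite knob3. Origin: on its axis at the underside of its flange (28 mm across, 7 mm high), which comes to bear on the cover; z up, x along its bar handle. The bar is 50 mm long (x), 12 mm thick (y, grip it here), 18 mm high, centre 31 mm above the origin, on a web 24 x 10.5 mm.
- knob2: Dark steel T-knob at the -x +y corner of the case's frame, diagonally opposite knob4. Same shape as knob1. All four: clockwise seen from above tightens; the knob sinks 0.64 mm per rad (4 mm pitch) and stays where it is left. Each starts 0.45 to 1.15 rad short of bearing on the cover, which is too fine to be seen: it has to be felt.
- knob3: Dark steel T-knob at the -x -y corner of the case's frame, diagonally opposite knob1. Same shape as knob1. Torque of all four, held still after a turn: the locking insert drags with 0.10 to 0.14 N m; when the knob meets the cover the torque steps up to about 0.22 and then climbs by 0.30 N m per rad (all about 0.04 more while moving). The bar is rubber-sleeved and twists 0.33 rad per N m against the knob, so it must be wound up again after each regrasp.
- knob4: Dark steel T-knob at the +x -y corner of the case's frame, diagonally opposite knob2. Same shape as knob1. All four: it just begins to bear when the torque steps up to 0.22 (up to 0.27 N m is still just bearing); firm is 0.35 N m (0.32 to 0.40 is good), 0.4 rad past meeting the cover; above 0.45 N m is overtightened.
- spare_lamp_mid (a point): Spare amber lamp with brass bayonet cap, 60 mm long, 27 mm thick, lying in the tray; the point is its middle. Leave alone.
- tray: Steel tray 110 x 80 mm, 18 mm high; origin at the centre of its underside. Leave alone.
- droop_knob_mid (a point): Brass speed droop knob, 52 mm across, 26 mm high; the point is its middle. Leave alone.
- pawl_mid (a point): Steel ratchet pawl, about 75 mm long, 10 mm high, lying flat; the point is its middle. Leave alone.
- screwdriver: Screwdriver lying on the shelf along its own x; origin at its middle, on the shelf. Leave alone.
- wrench: Wrench lying on the shelf along its own x; origin at its middle, on the shelf. Leave alone.
- tin: Round steel tin 60 mm across, 45 mm high; origin at the centre of its underside. Leave alone.

How it is judged:
On the way:
1. first pass done: all four knobs run down until they bear on the cover (z of each of knob1, knob2, knob3, knob4 in the frame of gear_case below 0.103032 m), for 0.2 s.
At the end, for the whole second after the job is handed in: All four knobs are firm and at rest, each turned 0.22 to 0.70 rad past the point where it meets the cover (about 0.29 to 0.43 N m), that is 0.14 to 0.45 mm lower (z of knob1 in the frame of gear_case between 0.102552 and 0.102859 m and z of knob2 in the frame of gear_case between 0.102552 and 0.102859 m and z of knob3 in the frame of gear_case between 0.102552 and 0.102859 m and z of knob4 in the frame of gear_case between 0.102552 and 0.102859 m and angular speed of each of knob1, knob2, knob3, knob4 below 0.05 rad/s); the robot touches nothing.
It fails at once if a knob is brought firm (0.22 rad past meeting the cover) while another does not bear on the cover yet ((z of knob1 in the frame of gear_case below 0.102859 m and not (z of each of knob2, knob3, knob4 in the frame of gear_case below 0.103032 m)) or (z of knob2 in the frame of gear_case below 0.102859 m and not (z of each of knob1, knob3, knob4 in the frame of gear_case below 0.103032 m)) or (z of knob3 in the frame of gear_case below 0.102859 m and not (z of each of knob1, knob2, knob4 in the frame of gear_case below 0.103032 m)) or (z of knob4 in the frame of gear_case below 0.102859 m and not (z of each of knob1, knob2, knob3 in the frame of gear_case below 0.103032 m))).
It fails at once if not crosswise: two neighbours bear (or are firm) while neither of their opposites is nearly so (((z of each of knob1, knob2 in the frame of gear_case below 0.103032 m and not (z of knob3 in the frame of gear_case below 0.10316 m) and not (z of knob4 in the frame of gear_case below 0.10316 m)) or (z of each of knob2, knob3 in the frame of gear_case below 0.103032 m and not (z of knob4 in the frame of gear_case below 0.10316 m) and not (z of knob1 in the frame of gear_case below 0.10316 m)) or (z of each of knob3, knob4 in the frame of gear_case below 0.103032 m and not (z of knob1 in the frame of gear_case below 0.10316 m) and not (z of knob2 in the frame of gear_case below 0.10316 m)) or (z of each of knob4, knob1 in the frame of gear_case below 0.103032 m and not (z of knob2 in the frame of gear_case below 0.10316 m) and not (z of knob3 in the frame of gear_case below 0.10316 m))) or ((z of each of knob1, knob2 in the frame of gear_case below 0.102859 m and not (z of knob3 in the frame of gear_case below 0.102898 m) and not (z of knob4 in the frame of gear_case below 0.102898 m)) or (z of each of knob2, knob3 in the frame of gear_case below 0.102859 m and not (z of knob4 in the frame of gear_case below 0.102898 m) and not (z of knob1 in the frame of gear_case below 0.102898 m)) or (z of each of knob3, knob4 in the frame of gear_case below 0.102859 m and not (z of knob1 in the frame of gear_case below 0.102898 m) and not (z of knob2 in the frame of gear_case below 0.102898 m)) or (z of each of knob4, knob1 in the frame of gear_case below 0.102859 m and not (z of knob2 in the frame of gear_case below 0.102898 m) and not (z of knob3 in the frame of gear_case below 0.102898 m)))).
It fails at once if a knob overtightened: more than 0.78 rad past meeting the cover (about 0.46 N m) (z of any of knob1, knob2, knob3, knob4 in the frame of gear_case below 0.102501 m).
It fails at once if a part or tool lying about moved more than 30 mm (distance of any of spare_lamp_mid, tray, droop_knob_mid, pawl_mid, screwdriver, wrench, tin from where it was at the start of the episode above 0.03 m).
It also fails if it takes over 72 s, if anything falls off the work surface, if the arm or the gripper's body presses on something with over 40 N, if the wrist force passes 120 N, or if a joint passes its speed limit or range.

ROBOT

A 6-joint arm with a two-finger parallel gripper is mounted at the origin on the work surface. World frame = base frame: x ahead of the robot, y to its left, z up, the work surface at z = 0. Lengths are in m, angles in rad, forces in N, time in s.
With the tool pointing down it reaches from about 0.375 to 0.925 m from the base axis. Payload 5.7 kg.
Tool frame: the origin (TCP) lies on the front face of the gripper's body, between the roots of the fingers; the fingertips stand 80 mm ahead of it and the grasp point (between the pads) lies 61 mm ahead of it; z points along the fingers, y is the direction in which the jaws open and shut (so a half turn about z gives the same grasp; the last joint's range is limited). The gripper opens to 88 mm and grips with 3 to 60 N. Pads are 20 mm wide; open, the fingers measure 115 mm over their backs; the gripper's body (75 mm by 178 mm) begins 61 mm behind the grasp point.
Start: joints at [0.989, 0.359, 1.51, -0, 1.272, -0.115], TCP at [0.27, 0.536, 0.303] pointing down, gripper open.
Joint ranges: [-2.97, 2.97], [-1.01, 2.36], [0.21, 2.38], [-0.96, 4.11], [0.2, 2.71], [-2.98, 2.98]. Speed limits (rad/s): [2.39, 2.39, 3.14, 3.14, 3.14, 3.14].

INTERFACE

Orientations are given as a unit quaternion [x, y, z, w].
In Python, from rig import arm gives the robot as it stands.
- The arm moves only by the tool arm_command, never from a script. Its argument "rows" is a list that holds one entry, the list of rows, each a list of 7 numbers: the shift along the tool's x, y, z in cm, then the turn, a rotation vector about the tool's x, y, z in rad, then the finger opening in cm, from 0 to 8.78. A call has 1 to 20 rows; each row shifts and turns the commanded pose from where the row before left it, along the tool's axes as they then stand; what a row does not reach is not made up. A row lasts 1/12 s, in which the tool goes at most 41.7 mm and 7.16 degrees, less where a joint would pass 70% of its speed; a pose out of reach is approached as far as the arm can. A call is refused whole if a number of a shift passes 4.17 or a number of a turn 0.125, either way. A call with a gripper value outside its range is refused whole. The fingers move at their own pace and stop on an object; "newtons" is the grip in N (left out, the last holds). Time passes only in rows, so rows that do not move let the fingers close. It gives the time, the measured TCP pose, the force and the opening at its end, in the units of the state.
- arm.read_state(): the state, without advancing time (a new reading comes with each control period).
- arm.read_camera(name): name is "scene" or "top" or "wrist"; returns a dict with "image" (384x512x3 uint8, blue, green, red), "fx", "fy", "cx", "cy" (pixels), "view" (4x4, takes a point from world to camera coordinates). Camera axes: x right, y up, looking along -z (the intrinsics and any distortion apply to the point x, -y, -z); pixel columns grow to the right and rows downward; lengths in m; the calibration is good to about 2 mm. A picture is of the moment at which its call begins. There is no depth.
- arm.hand_in(): hands the job in, once; it reports no verdict.
Trained networks look in a picture, given as the dict that the camera call returned (one of the last four; its "shot" number tells which), for a name from the list of things; names that differ only in an ending like _2 or _b are one class to them, and where a whole thing is asked for, a point or a joint stands for the part that bears it (a point fixed in the world has none). Each returns a list of dicts, best first, with "confidence" (0 to 1); they miss things now and then, are a little off and sometimes report something else, mostly with a low value. They report only what shows in the picture. A call takes as long as a camera call.
- arm.look_for(picture, target): "location" ([row, column] in pixels, amid what is visible of it).
- arm.landmark_of(picture, target): "location" ([row, column] in pixels: a listed point, or the origin of a listed thing).
The state is a dict: "clock": time; "q": joint angles; "joint_vel": joint speeds; "effort": joint torques, N m; "position": TCP position; "ee_rot": TCP orientation; "wrist_force": force on the tool from outside, world axes, zero at the start; "moment": the same for the moment, N m; "finger_gap": finger opening in m.
Only numpy, scipy, OpenCV 4.12 (cv2) and the standard library are available. Lean on these libraries where they do the work, as an engineer would, in place of code of your own. Each camera call takes 0.05 s, during which the arm holds its last target.

## Working session

There is one attempt and no reset: what is moved stays moved. The work goes in short steps, Python scripts to look and compute and a tool call to move; the robot and the scene stay as the last step left them, time stands still between calls to the robot, and variables do not carry over. Pictures are saved under pics/ and viewed, and the job is handed in when it is done.

Besides the shell and the picture viewer there is one more tool, called after "Call:" in YAML: its name, and indented under it one key for each argument. arm_command: Moves the arm, as the interface text tells. Its arguments: {"type":"object","properties":{"rows":{"type":"array","items":{"type":"array","items":{"type":"array","items":{"type":"number"}}}},"newtons":{"type":"number"}},"required":["rows"]}

```bash
mkdir -p pics; ls
cat > h.py <<'E'
from rig import arm
import numpy as np, cv2
from scipy.spatial.transform import Rotation as R
def shot(cam,fn=None):
    p=arm.read_camera(cam)
    if fn: cv2.imwrite('pics/'+fn,p['image'])
    return p
def ray(p,rc):
    V=np.array(p['view']); C=-V[:3,:3].T@V[:3,3]
    d=np.array([(rc[1]-p['cx'])/p['fx'],-(rc[0]-p['cy'])/p['fy'],-1.])
    return C,V[:3,:3].T@d
def atz(p,rc,z):
    C,d=ray(p,rc); return C+d*(z-C[2])/d[2]
def proj(p,X):
    V=np.array(p['view']); c=V[:3,:3]@X+V[:3,3]
    return (p['cy']-p['fy']*c[1]/-c[2], p['cx']+p['fx']*c[0]/-c[2])
E
python3 - <<'E'
from h import *
s=arm.read_state(); print(s)
for c in ['top','scene','wrist']:
    p=shot(c,c+'0.png'); print(c,{k:v for k,v in p.items() if k not in('image','view')}, np.round(p['view'],3).tolist())
    for n in ['gear_case','cover','knob1','knob2','knob3','knob4']:
        z={'gear_case':0,'cover':.091}.get(n,.104)
        for d in arm.landmark_of(p,n)[:5]: print(n,d['confidence'],np.round(d['location'],1),np.round(atz(p,d['location'],z),4))
E
```

```text
pics
{'clock': 0.0, 'q': array([ 9.88931244e-01,  3.59466960e-01,  1.51143588e+00,  1.03731468e-05,
        1.27251452e+00, -1.15134763e-01]), 'joint_vel': array([ 5.02510071e-05,  1.65607874e-04, -9.71727123e-04, -2.51478287e-05,
        5.74477799e-04, -6.62774680e-04]), 'effort': array([ 1.04781222e-03, -5.15352595e+01, -2.70721096e+01,  6.77912054e-02,
        3.50267300e-02, -1.58367943e-04]), 'position': array([0.2696968 , 0.53534808, 0.30183081]), 'ee_rot': array([ 2.31254161e-01,  9.72892944e-01, -8.55814661e-04, -3.16215832e-04]), 'wrist_force': array([ 0.73326564, -0.83554921, -0.35144149]), 'moment': array([-0.00122039,  0.02155057, -0.02216688]), 'finger_gap': 0.08777785331291954}
top {'fx': 374.7586302668944, 'fy': 374.7586302668944, 'cx': 255.5491187851852, 'cy': 192.120541957389, 'shot': 1} [[-0.0, -0.999, 0.036, 0.071], [0.994, 0.004, 0.11, -0.579], [-0.11, 0.036, 0.993, -0.917], [0.0, 0.0, 0.0, 1.0]]
gear_case 0.97 [199.2 264.6] [0.5634 0.0472 0.    ]
gear_case 0.68 [243.2 173.9] [0.4499 0.2795 0.    ]
cover 0.56 [197.5 268.1] [0.5591 0.0444 0.091 ]
knob1 0.61 [171.4
[... 1454 characters left out ...]
15.2] [ 0.5263 -0.0206  0.104 ]
knob2 0.5 [163.9 259.1] [0.4856 0.0814 0.104 ]
knob3 0.7 [191.5 258.6] [0.5693 0.1016 0.104 ]
knob3 0.65 [200.5 221.1] [0.617  0.0233 0.104 ]
knob3 0.64 [168.  215.2] [ 0.5263 -0.0206  0.104 ]
knob3 0.5 [163.9 259.1] [0.4856 0.0814 0.104 ]
knob4 0.7 [191.5 258.6] [0.5693 0.1016 0.104 ]
knob4 0.65 [200.5 221.1] [0.617  0.0233 0.104 ]
knob4 0.64 [168.  215.2] [ 0.5263 -0.0206  0.104 ]
knob4 0.5 [163.9 259.1] [0.4856 0.0814 0.104 ]
wrist {'fx': 294.3035664377387, 'fy': 294.3035664377387, 'cx': 251.8534574537006, 'cy': 199.59050481568417, 'shot': 3} [[0.45, 0.893, 0.001, -0.601], [-0.855, 0.431, -0.287, 0.035], [-0.257, 0.128, 0.958, -0.391], [0.0, 0.0, 0.0, 1.0]]
```

Run:
```python
import cv2
a=cv2.imread('pics/top0.png'); cv2.imwrite('pics/top0z.png',cv2.resize(a[130:270,190:350],None,fx=5,fy=5,interpolation=2)[:600,:800])
a=cv2.imread('pics/scene0.png'); cv2.imwrite('pics/scene0z.png',cv2.resize(a[120:260,160:320],None,fx=4,fy=4,interpolation=2)[:600,:800])
```

```text
(no output)
```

View pics/top0.png

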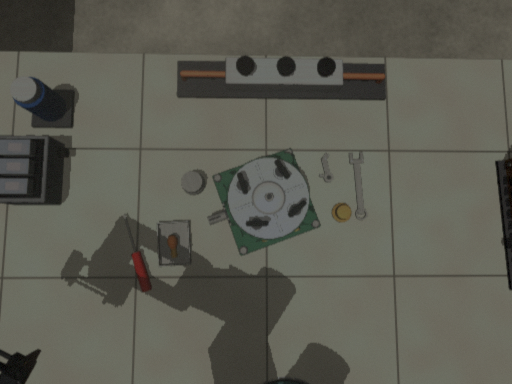

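View pics/scene0.png

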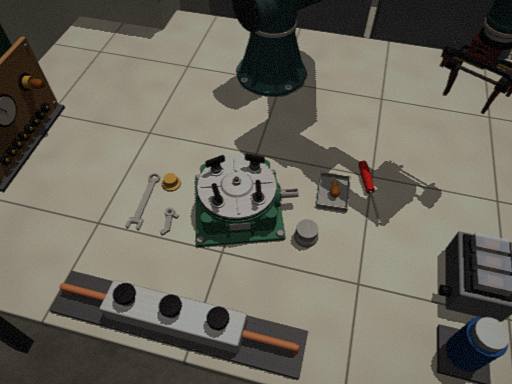

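```bash
sleep 1
```

```text
(no output)
```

View pics/top0z.png

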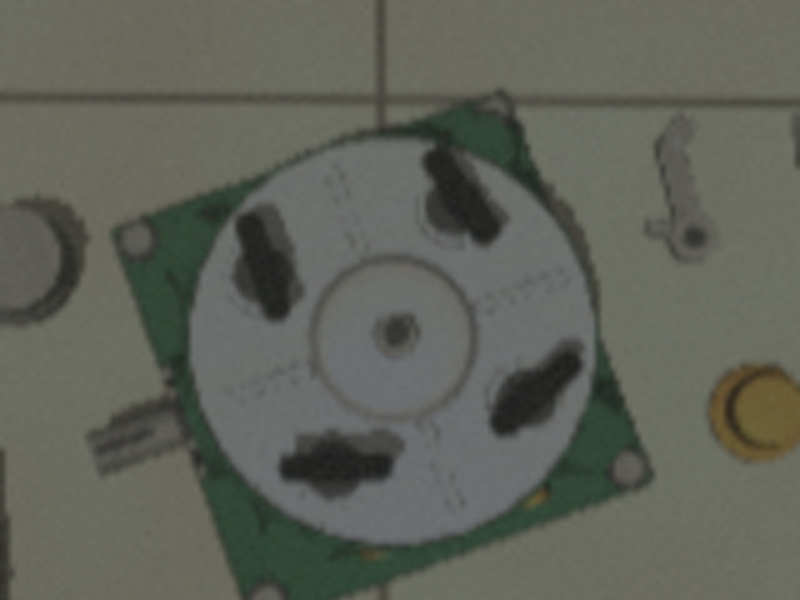

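View pics/scene0z.png

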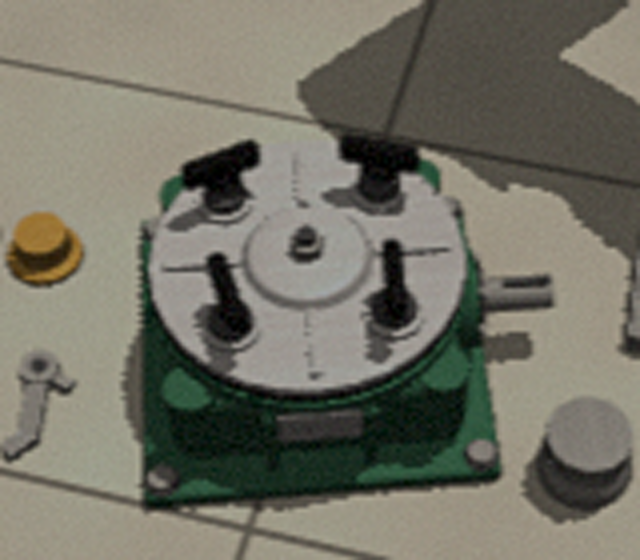

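The top view shows the case at about (264, 198) with its shaft to the left (+y), so going round the picture knob1 is at (243,183), knob2 at (258,221), knob3 at (297,209) and knob4 at (282,170). I'll bring the wrist camera over it for finer measurement.

Run:
```python
from h import *
s=arm.read_state(); p=shot('wrist')
V=np.array(p['view']); C=-V[:3,:3].T@V[:3,3]
T=R.from_quat(s['ee_rot']).as_matrix()
print('cam in tool',T.T@(C-s['position']),'look',T.T@(-V[2,:3]),'T',np.round(T,3).tolist())
print('mom',s['moment'],arm.read_state()['moment'],arm.read_state()['wrist_force'])
```

```text
cam in tool [ 0.0784048   0.00078338 -0.08277037] look [-2.86970035e-01  8.34775611e-04  9.57939195e-01] T [[-0.893, 0.45, -0.0], [0.45, 0.893, -0.0], [0.0, -0.0, -1.0]]
mom [0.0255401  0.03757741 0.03052044] [-0.02414434  0.01246605 -0.0200953 ] [-0.51852891  0.88694226  0.31302567]
```

Call:
arm_command:
  rows:
    - [[-3,-1.92,0,0,0,0,3.5],[-3,-1.92,0,0,0,0,3.5],[-3,-1.92,0,0,0,0,3.5],[-3,-1.92,0,0,0,0,3.5],[-3,-1.92,0,0,0,0,3.5],[-3,-1.92,0,0,0,0,3.5],[-3,-1.92,0,0,0,0,3.5],[-3,-1.92,0,0,0,0,3.5],[-3,-1.92,0,0,0,0,3.5],[-3,-1.92,0,0,0,0,3.5],[-3,-1.92,0,0,0,0,3.5],[-3,-1.92,0,0,0,0,3.5],[-3,-1.92,0,0,0,0,3.5],[-3,-1.92,0,0,0,0,3.5],[-3,-1.92,0,0,0,0,3.5],[-3,-1.92,0,0,0,0,3.5],[0,0,0,0,0,0,3.5],[0,0,0,0,0,0,3.5]]

```text
clock: 2.6
position: [0.5613, 0.0438, 0.3025]
ee_rot: [0.233, 0.973, -0.0, 0.0]
wrist_force: [-0.2, 0.4, -0.6]
finger_gap: 0.0349
```

Run:
```python
from h import *
s=arm.read_state(); print(s)
for i in range(1):
    p=shot('wrist','w1.png')
    import pickle; pickle.dump(p,open('w1.pkl','wb'))
    for n in ['gear_case','cover','knob1']:
        z={'gear_case':0,'cover':.091}.get(n,.1035)
        for d in arm.landmark_of(p,n)[:6]: print(n,d['confidence'],np.round(d['location'],1),np.round(atz(p,d['location'],z),4))
    s=arm.read_state(); print(s['moment'],s['effort'])
    cv2.imwrite('pics/w1z.png',cv2.resize(p['image'],None,fx=1.5,fy=1.5,interpolation=2))
```

```text
{'clock': 2.6, 'q': array([-4.47756590e-02,  3.05883262e-01,  1.59150821e+00, -4.35363487e-05,
        1.24411917e+00, -1.14549805e+00]), 'joint_vel': array([ 0.0433069 , -0.01645238,  0.03425484,  0.01516354,  0.01023002,
        0.01062065]), 'effort': array([ -1.69643361, -46.96647406, -27.47429788,  -0.2605117 ,
        -0.15068765,  -0.15594921]), 'position': array([0.56125609, 0.04380927, 0.30251287]), 'ee_rot': array([ 2.32872146e-01,  9.72507358e-01, -1.24903735e-05,  4.41647749e-05]), 'wrist_force': array([-0.24204949,  0.41335635, -0.57753584]), 'moment': array([ 0.09355273,  0.00714878, -0.02537083]), 'finger_gap': 0.03491292723413242}
gear_case 0.9 [174.3 253. ] [0.5641 0.0453 0.    ]
cover 0.82 [186.5 251.5] [0.5577 0.0464 0.091 ]
knob1 0.98 [193.  183.5] [ 0.5303 -0.0154  0.1035]
knob1 0.96 [118.1 249.2] [0.496  0.0754 0.1035]
knob1 0.92 [249.9 254.8] [0.6178 0.0197 0.1035]
knob1 0.69 [271.7 176.8] [ 0.6028 -0.0669  0.1035]
knob1 0.63 [190.7 319.2] [0.5891 0.1057 0.1035]
[-0.00115435  0.02666848 -0.05566504] [-6.05003145e-01 -4.71084881e+01 -2.67019647e+01 -1.65099726e-02
  5.66297374e-02  4.99649483e-03]
```

View pics/w1z.png

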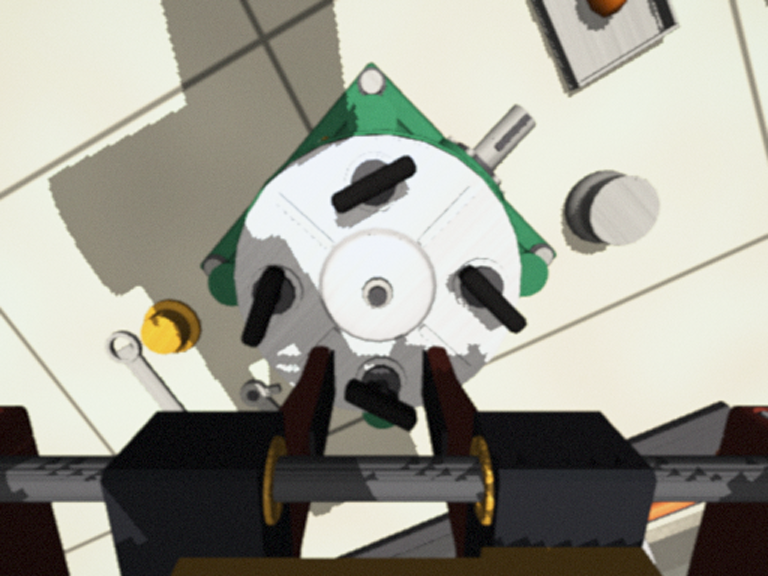

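```bash
cat > fit.py <<'E'
from h import *
import pickle
from scipy.optimize import least_squares
p=pickle.load(open('w1.pkl','rb'))
K={1:(.5891,.1057),2:(.496,.0754),3:(.5303,-.0154),4:(.6178,.0197)}
L={1:(48,48),2:(-48,48),3:(-48,-48),4:(48,-48)}
def f(x):
    c,s=np.cos(x[2]),np.sin(x[2])
    return np.concatenate([np.array([x[0]+(c*L[k][0]-s*L[k][1])/1e3,x[1]+(s*L[k][0]+c*L[k][1])/1e3])-K[k] for k in K])
r=least_squares(f,[.558,.046,.3]); print('case',r.x,'res mm',np.round(r.fun*1e3,1))
g=cv2.cvtColor(p['image'],cv2.COLOR_BGR2GRAY).astype(float)
dark=(g<50).astype(float)
def mask(cx,cy,a,box=True):
    m=np.zeros(g.shape,np.uint8)
    def hull(pts):
        q=np.array([proj(p,np.array(P)) for P in pts])[:,::-1]
        h=cv2.convexHull(np.round(q*16).astype(np.int32)); cv2.fillConvexPoly(m,h,1,shift=4)
    c,s=np.cos(a),np.sin(a)
    hull([(cx+c*u-s*v,cy+s*u+c*v,z) for u in(-.025,.025) for v in(-.006,.006) for z in(.1265,.1445)])
    return m
yx=r.fun.reshape(4,2)
ker=np.ones((5,5),np.uint8)
out={}
for i,k in enumerate(K):
    x0=np.array(K[k])+yx[i]
    best=None
    for a in np.radians(np.arange(-90,90,1.5)):
        for du in np.arange(-.006,.0061,.0015):
            for dv in np.arange(-.006,.0061,.0015):
                m=mask(x0[0]+du,x0[1]+dv,a); ring=cv2.dilate(m,ker)-m
                sc=dark[m>0].mean()-0.6*dark[ring>0].mean()
                if best is None or sc>best[0]: best=(sc,a,du,dv)
    print(k,'axis',np.round(x0,4),'bar deg',np.degrees(best[1]),'off mm',best[2]*1e3,best[3]*1e3,'score',best[0])
E
python3 fit.py
```

```text
case [0.5583     0.04635    0.34490144] res mm [-1.9  2.1  0.9 -0.1 -0.9  0.3  1.9 -2.3]
1 axis [0.5872 0.1078] bar deg 19.5 off mm 1.4999999999999978 -1.5000000000000013 score 0.7161986392742796
2 axis [0.4969 0.0753] bar deg -85.5 off mm 1.4999999999999978 -1.734723475976807e-15 score 0.7505059774790417
3 axis [ 0.5294 -0.0151] bar deg -52.50000000000001 off mm 2.9999999999999973 -3.000000000000001 score 0.7147651261781697
4 axis [0.6197 0.0174] bar deg 27.0 off mm 1.4999999999999978 -1.734723475976807e-15 score 0.6940180242936131
```

```bash
cat >> fit.py <<'E'
from scipy.optimize import minimize
gb=cv2.GaussianBlur(dark,(0,0),1.2)
def mk(P):
    cx,cy,yaw=P[:3]; c,s=np.cos(yaw),np.sin(yaw); t=0
    for i,k in enumerate([1,2,3,4]):
        X=cx+(c*L[k][0]-s*L[k][1])/1e3;Y=cy+(s*L[k][0]+c*L[k][1])/1e3
        m=mask(X,Y,P[3+i]); ring=cv2.dilate(m,ker)-m
        t-=gb[m>0].mean()-0.6*gb[ring>0].mean()
    return t
P=np.array([.5602,.0452,.3449,*np.radians([19.5,-85.5,-52.5,27])])
best=None
for it in range(3):
    o=minimize(mk,P,method='Nelder-Mead',options=dict(initial_simplex=np.vstack([P]+[P+np.eye(7)[j]*([.003,.003,.04]+[.06]*4)[j]*(-1)**it for j in range(7)]),maxiter=500))
    P=o.x; print(o.fun,np.round(P[:3],4),np.round(np.degrees(P[3:]),1))
c,s=np.cos(P[2]),np.sin(P[2])
for k in L: print(k,np.round([P[0]+(c*L[k][0]-s*L[k][1])/1e3,P[1]+(s*L[k][0]+c*L[k][1])/1e3],4))
im=p['image'].copy()
for i,k in enumerate(L):
    X=P[0]+(c*L[k][0]-s*L[k][1])/1e3;Y=P[1]+(s*L[k][0]+c*L[k][1])/1e3
    cs,_=cv2.findContours(mask(X,Y,P[3+i]),0,2); cv2.drawContours(im,cs,-1,(0,0,255),1)
cv2.imwrite('pics/fit.png',cv2.resize(im[80:300,130:370],None,fx=2.5,fy=2.5,interpolation=0))
E
python3 fit.py
```

```text
case [0.5583     0.04635    0.34490144] res mm [-1.9  2.1  0.9 -0.1 -0.9  0.3  1.9 -2.3]
1 axis [0.5872 0.1078] bar deg 19.5 off mm 1.4999999999999978 -1.5000000000000013 score 0.7161986392742796
2 axis [0.4969 0.0753] bar deg -85.5 off mm 1.4999999999999978 -1.734723475976807e-15 score 0.7505059774790417
3 axis [ 0.5294 -0.0151] bar deg -52.50000000000001 off mm 2.9999999999999973 -3.000000000000001 score 0.7147651261781697
4 axis [0.6197 0.0174] bar deg 27.0 off mm 1.4999999999999978 -1.734723475976807e-15 score 0.6940180242936131
-2.7374604631092803 [0.5602 0.0457 0.3462] [ 21.6 -87.4 -50.3  25.3]
-2.7416267828082637 [0.5602 0.0457 0.3462] [ 21.6 -87.9 -50.3  25.3]
-2.7416267828082637 [0.5602 0.0457 0.3462] [ 21.6 -87.9 -50.3  25.3]
1 [0.589  0.1072]
2 [0.4987 0.0746]
3 [ 0.5313 -0.0157]
4 [0.6216 0.0169]
```

View pics/fit.png

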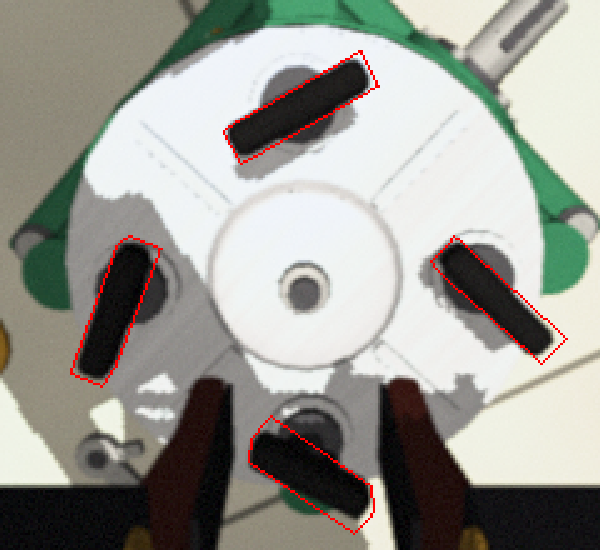

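```bash
cat >> h.py <<'E'
KN={1:(.5890,.1072),2:(.4987,.0746),3:(.5313,-.0157),4:(.6216,.0169)}
def yaw(s):
    T=R.from_quat(s['ee_rot']).as_matrix(); return np.arctan2(T[1,0],T[0,0])
def plan(x,y,yd,z):
    s=arm.read_state(); T=R.from_quat(s['ee_rot']).as_matrix()
    d=T.T@(np.array([x,y,z])-s['position'])*100
    n=int(np.ceil(np.hypot(d[0],d[1])/3.9))
    w=-(np.radians(yd)-yaw(s)); w=(w+np.pi)%(2*np.pi)-np.pi
    nw=int(np.ceil(abs(w)/.12))
    print('clock',s['clock'],'pos',np.round(s['position'],4),'yaw',round(np.degrees(yaw(s)),1),'tilt',np.round(T[2],3),'q6',s['q'][5])
    print('shift cm',np.round(d,2),'rows',n,'each',np.round(d[:2]/max(n,1),3),'| turn',round(w,3),'rows',nw,'each',round(w/max(nw,1),4))
def tq():
    s=arm.read_state(); print('t',round(s['clock'],2),'yaw',round(yaw(s),4),'effort6',round(s['effort'][5],4),'mom',np.round(s['moment'],3),'F',np.round(s['wrist_force'],1),'gap',round(s['finger_gap'],4),'jv6',round(s['joint_vel'][5],4)); return s
E
python3 -c "
from h import *
plan(*KN[3],129.7,.196); tq()"
```

```text
clock 2.8 pos [0.5596 0.0465 0.3026] yaw 153.3 tilt [ 0.001 -0.    -1.   ] q6 -1.1455239751849173
shift cm [-0.27 -6.83 10.66] rows 2 each [-0.136 -3.415] | turn 0.412 rows 4 each 0.1031
t 2.8 yaw 2.676 effort6 0.005 mom [-0.001  0.027 -0.056] F [ 0.5 -0.   0.2] gap 0.035 jv6 -0.0016
```

Call:
arm_command:
  rows:
    - [[-0.14,-3.41,1,0,0,0,3.5],[-0.14,-3.41,1,0,0,0,3.5],[0,0,2.16,0,0,0.103,3.5],[0,0,2.16,0,0,0.103,3.5],[0,0,2.16,0,0,0.103,3.5],[0,0,2.16,0,0,0.103,3.5],[0,0,0,0,0,0,3.5],[0,0,0,0,0,0,3.5],[0,0,0,0,0,0,3.5]]

```text
clock: 3.55
position: [0.5326, -0.0161, 0.1973]
ee_rot: [0.423, 0.906, 0.0, 0.001]
wrist_force: [-0.3, -0.2, -0.2]
finger_gap: 0.035
```

```bash
python3 -c "
from h import *
plan(*KN[3],129.7,.196); tq()
p=shot('wrist','w2.png');tq()"
```

```text
clock 3.55 pos [ 0.5326 -0.0161  0.1973] yaw 129.9 tilt [-0.001  0.001 -1.   ] q6 -0.8559296370734539
shift cm [ 0.11 -0.08  0.13] rows 1 each [ 0.113 -0.078] | turn 0.003 rows 1 each 0.0033
t 3.55 yaw 2.267 effort6 0.0209 mom [ 0.002 -0.036 -0.008] F [-0.3 -0.2 -0.2] gap 0.035 jv6 0.0093
t 3.6 yaw 2.2661 effort6 -0.0184 mom [-0.058 -0.007  0.042] F [ 1.3 -0.6  0.2] gap 0.0353 jv6 0.0079
```

View pics/w2.png

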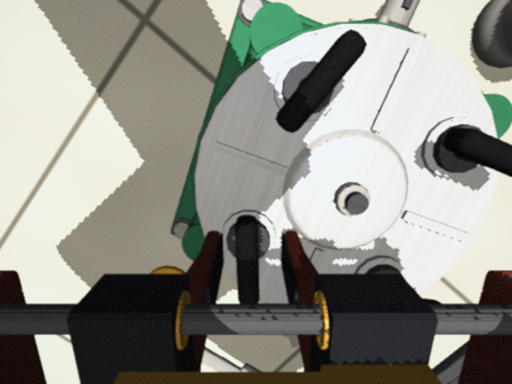

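The bar (column about 247, rows 220–300) stands between the fingers (inner edges about columns 219 and 287) and lies along them. I'll close on it.

Call:
arm_command:
  rows:
    - [[0,0,0,0,0,0,1],[0,0,0,0,0,0,1],[0,0,0,0,0,0,1],[0,0,0,0,0,0,1],[0,0,0,0,0,0,1]]
  newtons: 50

```text
clock: 4.02
position: [0.5314, -0.0175, 0.1968]
ee_rot: [0.425, 0.905, -0.001, -0.0]
wrist_force: [-4.3, -3.8, 6.4]
finger_gap: 0.0117
```

```bash
python3 -c "
from h import *
tq()
for i in range(4):
  shot('wrist');s=tq()
print(s['position'])"
```

```text
t 4.02 yaw 2.2639 effort6 0.0714 mom [-0.711  0.685  0.106] F [-4.3 -3.8  6.4] gap 0.0117 jv6 0.0007
t 4.07 yaw 2.2638 effort6 0.0731 mom [-0.647  0.703  0.028] F [-3.9 -3.8  6. ] gap 0.0115 jv6 -0.0009
t 4.12 yaw 2.2637 effort6 0.0733 mom [-0.679  0.759  0.074] F [-4.  -4.1  6.5] gap 0.012 jv6 -0.0016
t 4.17 yaw 2.2637 effort6 0.0735 mom [-0.644  0.736  0.062] F [-2.7 -3.8  6. ] gap 0.0118 jv6 -0.0012
t 4.22 yaw 2.2637 effort6 0.0736 mom [-0.623  0.653  0.091] F [-4.7 -4.2  6.1] gap 0.0117 jv6 -0.0007
[ 0.53143807 -0.0175402   0.1967916 ]
```

Call:
arm_command:
  rows:
    - [[0,0,0,0,0,0.11,1],[0,0,0,0,0,0.11,1],[0,0,0,0,0,0.11,1],[0,0,0,0,0,0.11,1],[0,0,0,0,0,0,1],[0,0,0,0,0,0,1],[0,0,0,0,0,0,1]]

```text
clock: 4.8
position: [0.5311, -0.0178, 0.1966]
ee_rot: [0.612, 0.791, -0.001, -0.0]
wrist_force: [-3.7, -4.8, 5.4]
finger_gap: 0.0118
```

```bash
python3 -c "
from h import *
tq()
for i in range(5):
  shot('wrist');s=tq()
print(s['position'])"
```

```text
t 4.8 yaw 1.8239 effort6 0.134 mom [-0.833  0.728  0.071] F [-3.7 -4.8  5.4] gap 0.0118 jv6 -0.0002
t 4.85 yaw 1.8239 effort6 0.1195 mom [-0.875  0.784  0.123] F [-4.4 -3.9  4.6] gap 0.0115 jv6 -0.0007
t 4.9 yaw 1.8239 effort6 0.1167 mom [-0.848  0.743  0.143] F [-4.5 -4.1  4.5] gap 0.0116 jv6 -0.0007
t 4.95 yaw 1.8239 effort6 0.1162 mom [-0.876  0.755  0.139] F [-5.3 -5.   4.2] gap 0.0117 jv6 -0.0008
t 5.0 yaw 1.824 effort6 0.1161 mom [-0.898  0.801  0.085] F [-4.4 -4.9  4.3] gap 0.0115 jv6 -0.0015
t 5.05 yaw 1.8239 effort6 0.1161 mom [-0.853  0.81   0.118] F [-3.9 -4.1  5.6] gap 0.0119 jv6 0.0001
[ 0.53114209 -0.01772688  0.19655369]
```

Call:
arm_command:
  rows:
    - [[0,0,0,0,0,0.12,1],[0,0,0,0,0,0,1],[0,0,0,0,0,0,1],[0,0,0,0,0,0,1],[0,0,0,0,0,0,1]]

```text
clock: 5.47
position: [0.5311, -0.0177, 0.1965]
ee_rot: [0.659, 0.753, -0.002, -0.0]
wrist_force: [-4.1, -4.8, 4.0]
finger_gap: 0.0115
```

```bash
python3 -c "
from h import *
tq()"
```

```text
t 5.47 yaw 1.7039 effort6 0.1213 mom [-0.912  0.758  0.092] F [-4.1 -4.8  4. ] gap 0.0115 jv6 0.0002
```

Call:
arm_command:
  rows:
    - [[0,0,0,0,0,0.12,1],[0,0,0,0,0,0,1],[0,0,0,0,0,0,1],[0,0,0,0,0,0,1],[0,0,0,0,0,0,1]]

```text
clock: 5.88
position: [0.5309, -0.0178, 0.1964]
ee_rot: [0.702, 0.712, -0.002, -0.0]
wrist_force: [-4.5, -4.3, 4.1]
finger_gap: 0.0119
```

```bash
python3 -c "
from h import *
tq()"
```

```text
t 5.88 yaw 1.5841 effort6 0.1589 mom [-0.92   0.755  0.119] F [-4.5 -4.3  4.1] gap 0.0119 jv6 0.0007
```

Call:
arm_command:
  rows:
    - [[0,0,0,0,0,0.05,1],[0,0,0,0,0,0,1],[0,0,0,0,0,0,1],[0,0,0,0,0,0,1],[0,0,0,0,0,0,1]]

```text
clock: 6.3
position: [0.5309, -0.0178, 0.1964]
ee_rot: [0.72, 0.694, -0.002, -0.0]
wrist_force: [-4.0, -4.9, 3.7]
finger_gap: 0.0117
```

```bash
python3 -c "
from h import *
tq();shot('wrist');tq()"
```

```text
t 6.3 yaw 1.5343 effort6 0.2483 mom [-0.934  0.831  0.232] F [-4.  -4.9  3.7] gap 0.0117 jv6 -0.0006
t 6.35 yaw 1.5342 effort6 0.2479 mom [-0.971  0.868  0.284] F [-3.1 -6.   3.8] gap 0.0119 jv6 0.0002
```

Call:
arm_command:
  rows:
    - [[0,0,0,0,0,0,3.5],[0,0,0,0,0,0,3.5],[0,0,0,0,0,0,3.5],[0,0,-2,0,0,0,3.5],[0,0,-2.5,0,0,0,3.5]]

```text
clock: 6.77
position: [0.5311, -0.0164, 0.2401]
ee_rot: [0.72, 0.694, -0.001, -0.002]
wrist_force: [0.9, -0.6, 0.0]
finger_gap: 0.0348
```

```bash
python3 -c "
from h import *
plan(*KN[1],201.6,.196); tq()"
```

```text
clock 6.7667 pos [ 0.5311 -0.0164  0.2401] yaw 87.8 tilt [ 0.001 -0.004 -1.   ] q6 -0.1231801478721542
shift cm [12.56  5.34  4.39] rows 4 each [3.141 1.334] | turn -1.986 rows 17 each -0.1168
t 6.77 yaw 1.5328 effort6 -0.0016 mom [-0.067  0.06  -0.061] F [ 0.9 -0.6  0. ] gap 0.0348 jv6 -0.0024
```

Call:
arm_command:
  rows:
    - [[3.14,1.33,0,0,0,0,3.5],[3.14,1.33,0,0,0,0,3.5],[3.14,1.33,0,0,0,0,3.5],[3.14,1.33,0,0,0,0,3.5],[0,0,0,0,0,-0.124,3.5],[0,0,0,0,0,-0.124,3.5],[0,0,0,0,0,-0.124,3.5],[0,0,0,0,0,-0.124,3.5],[0,0,0,0,0,-0.124,3.5],[0,0,0,0,0,-0.124,3.5],[0,0,0,0,0,-0.124,3.5],[0,0,0,0,0,-0.124,3.5],[0,0,0,0,0,-0.124,3.5],[0,0,0,0,0,-0.124,3.5],[0,0,0,0,0,-0.124,3.5],[0,0,0,0,0,-0.124,3.5],[0,0,0,0,0,-0.124,3.5],[0,0,0,0,0,-0.124,3.5],[0,0,0,0,0,-0.124,3.5],[0,0,0,0,0,-0.124,3.5]]

```text
clock: 8.43
position: [0.5904, 0.107, 0.2413]
ee_rot: [-0.19, 0.982, 0.0, 0.0]
wrist_force: [-0.1, -0.4, 0.3]
finger_gap: 0.0349
```

```bash
python3 -c "
from h import *
shot('wrist','w3.png'); plan(*KN[1],201.6,.196); tq()"
```

```text
clock 8.4833 pos [0.5904 0.107  0.2413] yaw -157.7 tilt [-0.  0. -1.] q6 -1.8957827064040746
shift cm [0.12 0.07 4.53] rows 1 each [0.121 0.071] | turn 0.012 rows 1 each 0.012
t 8.48 yaw -2.7526 effort6 0.6569 mom [ 0.056 -0.005 -0.026] F [-0.7  0.3 -0.2] gap 0.0349 jv6 0.3092
```

View pics/w3.png

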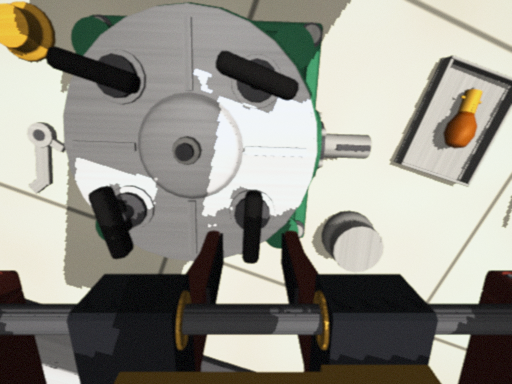

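Knob1's bar (column about 253, rows 195–260) stands centred and parallel between the fingers, so I descend and close.

Call:
arm_command:
  rows:
    - [[0.1,0.07,1.5,0,0,0.01,3.5],[0,0,1.5,0,0,0,3.5],[0,0,1.5,0,0,0,3.5],[0,0,0,0,0,0,3.5],[0,0,0,0,0,0,1],[0,0,0,0,0,0,1],[0,0,0,0,0,0,1],[0,0,0,0,0,0,1],[0,0,0,0,0,0,1]]

```text
clock: 9.23
position: [0.5898, 0.1069, 0.1973]
ee_rot: [-0.181, 0.983, -0.0, 0.001]
wrist_force: [0.6, -1.2, 2.4]
finger_gap: 0.0116
```

```bash
python3 -c "
from h import *
s=tq();print(s['position'])"
```

```text
t 9.23 yaw -2.7767 effort6 -0.0834 mom [-0.129 -0.085 -0.119] F [ 0.6 -1.2  2.4] gap 0.0116 jv6 -0.0007
[0.58981342 0.10694409 0.19729434]
```

Call:
arm_command:
  rows:
    - [[0,0,0,0,0,0.12,1],[0,0,0,0,0,0.12,1],[0,0,0,0,0,0.12,1],[0,0,0,0,0,0.12,1],[0,0,0,0,0,0,1],[0,0,0,0,0,0,1],[0,0,0,0,0,0,1],[0,0,0,0,0,0,1]]

```text
clock: 9.9
position: [0.5899, 0.1061, 0.1971]
ee_rot: [0.055, 0.998, -0.001, 0.001]
wrist_force: [1.5, -5.5, 2.2]
finger_gap: 0.0117
```

```bash
python3 -c "
from h import *
s=tq();print(s['position'])"
```

```text
t 9.9 yaw 3.0313 effort6 0.1179 mom [-0.904 -0.298  0.16 ] F [ 1.5 -5.5  2.2] gap 0.0117 jv6 0.0007
[0.58991558 0.1061019  0.19706914]
```

Call:
arm_command:
  rows:
    - [[0,0,0,0,0,0.12,1],[0,0,0,0,0,0,1],[0,0,0,0,0,0,1],[0,0,0,0,0,0,1],[0,0,0,0,0,0,1]]

```text
clock: 10.32
position: [0.5899, 0.1059, 0.197]
ee_rot: [0.115, 0.993, -0.001, 0.001]
wrist_force: [1.8, -5.8, 1.8]
finger_gap: 0.012
```

```bash
python3 -c "
from h import *
s=tq()"
```

```text
t 10.32 yaw 2.9115 effort6 0.1362 mom [-1.131 -0.284  0.153] F [ 1.8 -5.8  1.8] gap 0.012 jv6 -0.0012
```

Call:
arm_command:
  rows:
    - [[0,0,0,0,0,0.1,1],[0,0,0,0,0,0,1],[0,0,0,0,0,0,1],[0,0,0,0,0,0,1],[0,0,0,0,0,0,1]]

```text
clock: 10.73
position: [0.5898, 0.1057, 0.197]
ee_rot: [0.164, 0.986, -0.001, 0.001]
wrist_force: [1.3, -5.8, 1.3]
finger_gap: 0.0116
```

```bash
python3 -c "
from h import *
s=tq()"
```

```text
t 10.73 yaw 2.8115 effort6 0.1439 mom [-1.23  -0.295  0.107] F [ 1.3 -5.8  1.3] gap 0.0116 jv6 -0.0013
```

Call:
arm_command:
  rows:
    - [[0,0,0,0,0,0.12,1],[0,0,0,0,0,0,1],[0,0,0,0,0,0,1],[0,0,0,0,0,0,1],[0,0,0,0,0,0,1]]

```text
clock: 11.15
position: [0.5897, 0.1055, 0.1969]
ee_rot: [0.223, 0.975, -0.001, 0.001]
wrist_force: [1.9, -6.7, 0.7]
finger_gap: 0.0117
```

```bash
python3 -c "
from h import *
s=tq()"
```

```text
t 11.15 yaw 2.6916 effort6 0.1376 mom [-1.39  -0.266  0.101] F [ 1.9 -6.7  0.7] gap 0.0117 jv6 0.001
```

Call:
arm_command:
  rows:
    - [[0,0,0,0,0,0.12,1],[0,0,0,0,0,0,1],[0,0,0,0,0,0,1],[0,0,0,0,0,0,1],[0,0,0,0,0,0,1]]

```text
clock: 11.57
position: [0.5896, 0.1053, 0.1968]
ee_rot: [0.281, 0.96, -0.001, 0.001]
wrist_force: [1.2, -8.9, 1.3]
finger_gap: 0.0116
```

```bash
python3 -c "
from h import *
s=tq()"
```

```text
t 11.57 yaw 2.5716 effort6 0.1381 mom [-1.535 -0.268  0.113] F [ 1.2 -8.9  1.3] gap 0.0116 jv6 -0.0007
```

Call:
arm_command:
  rows:
    - [[0,0,0,0,0,0.12,1],[0,0,0,0,0,0,1],[0,0,0,0,0,0,1],[0,0,0,0,0,0,1],[0,0,0,0,0,0,1]]

```text
clock: 11.98
position: [0.5895, 0.1052, 0.1967]
ee_rot: [0.338, 0.941, -0.001, 0.001]
wrist_force: [1.8, -8.6, 0.6]
finger_gap: 0.0117
```

```bash
python3 -c "
from h import *
s=tq()"
```

```text
t 11.98 yaw 2.4517 effort6 0.138 mom [-1.726 -0.203  0.12 ] F [ 1.8 -8.6  0.6] gap 0.0117 jv6 -0.0002
```

Call:
arm_command:
  rows:
    - [[0,0,0,0,0,0.1,1],[0,0,0,0,0,0,1],[0,0,0,0,0,0,1],[0,0,0,0,0,0,1],[0,0,0,0,0,0,1]]

```text
clock: 12.4
position: [0.5894, 0.105, 0.1967]
ee_rot: [0.385, 0.923, -0.002, 0.001]
wrist_force: [0.8, -10.1, 1.1]
finger_gap: 0.0118
```

```bash
python3 -c "
from h import *
s=tq()"
```

```text
t 12.4 yaw 2.352 effort6 0.2575 mom [-1.734 -0.181  0.286] F [  0.8 -10.1   1.1] gap 0.0118 jv6 -0.0017
```

Call:
arm_command:
  rows:
    - [[0,0,0,0,0,0,3.5],[0,0,0,0,0,0,3.5],[0,0,0,0,0,0,3.5],[0,0,-2,0,0,0,3.5],[0,0,-2.5,0,0,0,3.5]]

```text
clock: 12.82
position: [0.5872, 0.1075, 0.2396]
ee_rot: [0.386, 0.922, -0.001, -0.003]
wrist_force: [0.1, 0.2, 0.4]
finger_gap: 0.0347
```

```bash
python3 -c "
from h import *
plan(*KN[2],92.1,.196); tq()"
```

```text
clock 12.8167 pos [0.5872 0.1075 0.2396] yaw 134.6 tilt [ 0.004 -0.004 -1.   ] q6 -0.7130957779818954
shift cm [ 3.85 -8.6   4.41] rows 3 each [ 1.284 -2.866] | turn 0.741 rows 7 each 0.1059
t 12.82 yaw 2.3485 effort6 -0.0029 mom [-0.007 -0.008 -0.001] F [0.1 0.2 0.4] gap 0.0347 jv6 0.0004
```

Call:
arm_command:
  rows:
    - [[1.28,-2.87,0,0,0,0,3.5],[1.28,-2.87,0,0,0,0,3.5],[1.28,-2.87,0,0,0,0,3.5],[0,0,0,0,0,0.106,3.5],[0,0,0,0,0,0.106,3.5],[0,0,0,0,0,0.106,3.5],[0,0,0,0,0,0.106,3.5],[0,0,0,0,0,0.106,3.5],[0,0,0,0,0,0.106,3.5],[0,0,0,0,0,0.106,3.5],[0,0,0,0,0,0,3.5]]

```text
clock: 13.73
position: [0.5005, 0.0746, 0.2413]
ee_rot: [0.696, 0.718, 0.0, -0.0]
wrist_force: [0.6, -0.4, 0.2]
finger_gap: 0.0348
```

```bash
python3 -c "
from h import *
shot('wrist','w4.png'); plan(*KN[2],92.1,.196); tq()"
```

```text
clock 13.7833 pos [0.5005 0.0745 0.2413] yaw 92.1 tilt [ 0. -0. -1.] q6 -0.0265124323828037
shift cm [ 0.01 -0.18  4.53] rows 1 each [ 0.011 -0.18 ] | turn 0.001 rows 1 each 0.0006
t 13.78 yaw 1.608 effort6 0.7659 mom [-0.054  0.082  0.011] F [-0.5 -0.3  0. ] gap 0.0349 jv6 -0.051
```

View pics/w4.png

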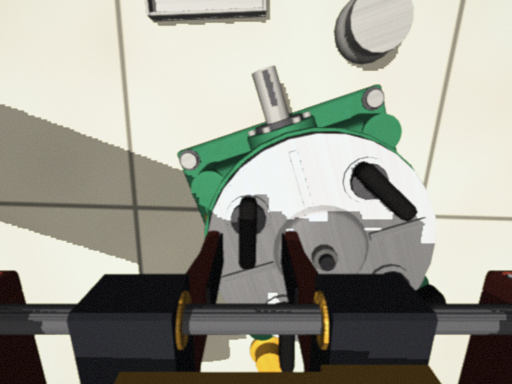

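Knob2's bar (column about 248, rows 200–265) is slightly left of the middle between the fingers, which agrees with the computed −0.18 cm shift. I descend with that correction and close.

Call:
arm_command:
  rows:
    - [[0,-0.16,1.5,0,0,0,3.5],[0,0,1.5,0,0,0,3.5],[0,0,1.5,0,0,0,3.5],[0,0,0,0,0,0,3.5],[0,0,0,0,0,0,1],[0,0,0,0,0,0,1],[0,0,0,0,0,0,1],[0,0,0,0,0,0,1],[0,0,0,0,0,0,1]]

```text
clock: 14.53
position: [0.4979, 0.0741, 0.1969]
ee_rot: [0.695, 0.719, -0.001, -0.001]
wrist_force: [-4.3, 0.7, 4.4]
finger_gap: 0.0114
```

```bash
python3 -c "
from h import *
s=tq();print(s['position'])"
```

```text
t 14.53 yaw 1.6054 effort6 -0.0675 mom [-0.112  0.769 -0.051] F [-4.3  0.7  4.4] gap 0.0114 jv6 0.0014
[0.49794352 0.0740812  0.19689276]
```

Call:
arm_command:
  rows:
    - [[0,0,0,0,0,0.12,1],[0,0,0,0,0,0.12,1],[0,0,0,0,0,0.12,1],[0,0,0,0,0,0.12,1],[0,0,0,0,0,0,1],[0,0,0,0,0,0,1],[0,0,0,0,0,0,1],[0,0,0,0,0,0,1]]

```text
clock: 15.2
position: [0.4983, 0.074, 0.1966]
ee_rot: [0.845, 0.535, -0.001, -0.0]
wrist_force: [-5.9, -0.8, 6.2]
finger_gap: 0.0118
```

```bash
python3 -c "
from h import *
s=tq()"
```

```text
t 15.2 yaw 1.1285 effort6 0.0916 mom [-0.343  0.945  0.097] F [-5.9 -0.8  6.2] gap 0.0118 jv6 0.0017
```

Call:
arm_command:
  rows:
    - [[0,0,0,0,0,0.12,1],[0,0,0,0,0,0,1],[0,0,0,0,0,0,1],[0,0,0,0,0,0,1],[0,0,0,0,0,0,1]]

```text
clock: 15.62
position: [0.4985, 0.0739, 0.1965]
ee_rot: [0.875, 0.484, -0.001, -0.0]
wrist_force: [-4.6, -1.7, 5.6]
finger_gap: 0.0117
```

```bash
python3 -c "
from h import *
s=tq()"
```

```text
t 15.62 yaw 1.0098 effort6 0.1138 mom [-0.369  0.982  0.1  ] F [-4.6 -1.7  5.6] gap 0.0117 jv6 -0.0015
```

Call:
arm_command:
  rows:
    - [[0,0,0,0,0,0.12,1],[0,0,0,0,0,0,1],[0,0,0,0,0,0,1],[0,0,0,0,0,0,1],[0,0,0,0,0,0,1]]

```text
clock: 16.03
position: [0.4985, 0.0739, 0.1965]
ee_rot: [0.902, 0.431, -0.001, 0.0]
wrist_force: [-4.4, -1.4, 6.4]
finger_gap: 0.0116
```

```bash
python3 -c "
from h import *
s=tq()"
```

```text
t 16.03 yaw 0.8914 effort6 0.1143 mom [-0.38   0.979  0.137] F [-4.4 -1.4  6.4] gap 0.0116 jv6 0.0
```

Call:
arm_command:
  rows:
    - [[0,0,0,0,0,0.12,1],[0,0,0,0,0,0,1],[0,0,0,0,0,0,1],[0,0,0,0,0,0,1],[0,0,0,0,0,0,1]]

```text
clock: 16.45
position: [0.4986, 0.0739, 0.1964]
ee_rot: [0.926, 0.377, -0.0, 0.0]
wrist_force: [-4.1, -2.3, 5.2]
finger_gap: 0.0113
```

```bash
python3 -c "
from h import *
s=tq()"
```

```text
t 16.45 yaw 0.7724 effort6 0.1166 mom [-0.523  0.984  0.108] F [-4.1 -2.3  5.2] gap 0.0113 jv6 0.0004
```

Call:
arm_command:
  rows:
    - [[0,0,0,0,0,0.12,1],[0,0,0,0,0,0,1],[0,0,0,0,0,0,1],[0,0,0,0,0,0,1],[0,0,0,0,0,0,1]]

```text
clock: 16.87
position: [0.4986, 0.0738, 0.1963]
ee_rot: [0.947, 0.321, -0.001, 0.0]
wrist_force: [-4.6, -3.1, 5.3]
finger_gap: 0.0116
```

```bash
python3 -c "
from h import *
s=tq()"
```

```text
t 16.87 yaw 0.6527 effort6 0.2216 mom [-0.55   0.962  0.239] F [-4.6 -3.1  5.3] gap 0.0116 jv6 0.0
```

Call:
arm_command:
  rows:
    - [[0,0,0,0,0,0.04,1],[0,0,0,0,0,0,1],[0,0,0,0,0,0,1],[0,0,0,0,0,0,1]]

```text
clock: 17.2
position: [0.4987, 0.0737, 0.1963]
ee_rot: [0.953, 0.302, -0.001, 0.0]
wrist_force: [-4.0, -3.6, 4.8]
finger_gap: 0.0113
```

```bash
python3 -c "
from h import *
s=tq()"
```

```text
t 17.2 yaw 0.6127 effort6 0.2616 mom [-0.599  0.926  0.296] F [-4.  -3.6  4.8] gap 0.0113 jv6 -0.0015
```

Call:
arm_command:
  rows:
    - [[0,0,0,0,0,0,3.5],[0,0,0,0,0,0,3.5],[0,0,0,0,0,0,3.5],[0,0,-2,0,0,0,3.5],[0,0,-2.5,0,0,0,3.5]]

```text
clock: 17.62
position: [0.4983, 0.0742, 0.2401]
ee_rot: [0.954, 0.299, -0.002, -0.001]
wrist_force: [0.5, 0.1, -0.6]
finger_gap: 0.0345
```

```bash
python3 -c "
from h import *
plan(*KN[4],25.3,.196); tq()"
```

```text
clock 17.6167 pos [0.4983 0.0742 0.2401] yaw 34.8 tilt [-0.003 -0.002 -1.   ] q6 0.9743339744197829
shift cm [ 6.87 11.75  4.37] rows 4 each [1.719 2.938] | turn 0.165 rows 2 each 0.0826
t 17.62 yaw 0.6067 effort6 -0.0038 mom [-0.061  0.06  -0.004] F [ 0.5  0.1 -0.6] gap 0.0345 jv6 0.0014
```

Call:
arm_command:
  rows:
    - [[1.72,2.94,0,0,0,0,3.5],[1.72,2.94,0,0,0,0,3.5],[1.72,2.94,0,0,0,0,3.5],[1.72,2.94,0,0,0,0,3.5],[0,0,0,0,0,0.083,3.5],[0,0,0,0,0,0.083,3.5],[0,0,0,0,0,0,3.5],[0,0,0,0,0,0,3.5]]

```text
clock: 18.28
position: [0.6228, 0.0165, 0.241]
ee_rot: [0.976, 0.219, 0.0, -0.0]
wrist_force: [0.2, -0.6, -0.9]
finger_gap: 0.0353
```

```bash
python3 -c "
from h import *
shot('wrist','w5.png'); plan(*KN[4],25.3,.196); tq()"
```

```text
clock 18.3333 pos [0.6225 0.0167 0.2411] yaw 25.3 tilt [ 0. -0. -1.] q6 1.0441298350412873
shift cm [-0.07 -0.06  4.51] rows 1 each [-0.073 -0.06 ] | turn 0.001 rows 1 each 0.0009
t 18.33 yaw 0.4424 effort6 0.0574 mom [-0.067  0.162 -0.001] F [-0.8  0.   0.2] gap 0.035 jv6 0.0099
```

View pics/w5.png

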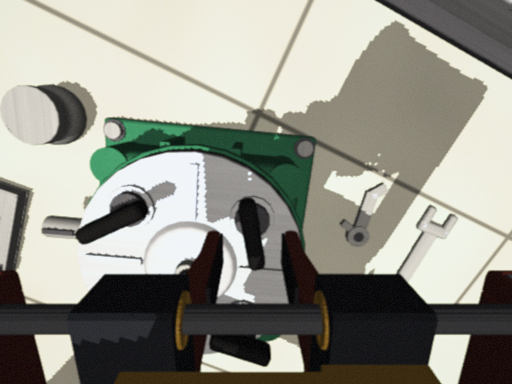

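The bar leans in this view, from (248,202) to (258,265), so knob4's angle was off. I'll measure it.

Run:
```python
from h import *
for fn,z in(('w4.png',0),('w3.png',0),('w5.png',0)):
    a=cv2.cvtColor(cv2.imread('pics/'+fn),cv2.COLOR_BGR2GRAY)
    b=a[225:262,224:285]; 
    xs=[];ys=[]
    for i,r in enumerate(b):
        c=np.where(r<45)[0]
        if len(c)>5: xs.append(c.mean());ys.append(i)
    k=np.polyfit(ys,xs,1); print(fn,k,np.degrees(np.arctan(k[0])), len(xs))
```

```text
w4.png [ 0.16612388 24.66750684] 9.432060692273541 37
w3.png [ 0.09316839 29.68184856] 5.322790050396676 37
w5.png [ 0.29139423 27.48728881] 16.245818154886486 37
```

Run:
```python
from h import *
for fn in('w2.png','w3.png','w4.png','w5.png'):
    a=cv2.cvtColor(cv2.imread('pics/'+fn),cv2.COLOR_BGR2GRAY)
    b=(a[:,225:284]<30).astype(np.uint8)
    b[:205]=0;b[262:]=0
    n,l,st,c=cv2.connectedComponentsWithStats(b)
    out=[]
    for i in range(1,n):
        if st[i,4]>200:
            y,x=np.where(l==i); out.append((st[i].tolist(),round(np.degrees(np.arctan(np.polyfit(y,x,1)[0])),1)))
    print(fn,out)
a=cv2.imread('pics/w5.png')[190:280,200:310]; cv2.imwrite('pics/w5z.png',cv2.convertScaleAbs(cv2.resize(a,None,fx=6,fy=6),alpha=2))
```

```text
w2.png [([7, 216, 28, 46, 716], np.float64(1.7))]
w3.png [([18, 205, 19, 57, 793], np.float64(-1.8))]
w4.png [([14, 205, 19, 57, 783], np.float64(-4.6))]
w5.png [([13, 205, 26, 57, 921], np.float64(9.9))]
```

View pics/w5z.png

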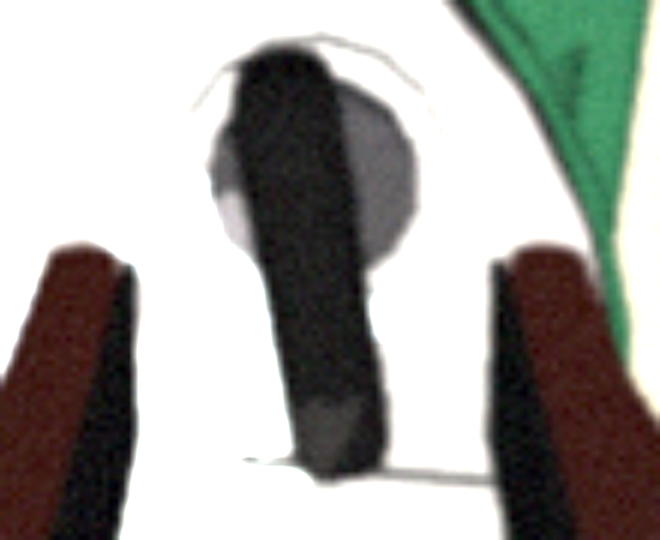

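Call:
arm_command:
  rows:
    - [[-0.07,-0.05,0.5,0,0,-0.12,3.5],[0,0,2,0,0,-0.02,3.5],[0,0,2,0,0,0,3.5],[0,0,0,0,0,0,3.5],[0,0,0,0,0,0,1],[0,0,0,0,0,0,1],[0,0,0,0,0,0,1],[0,0,0,0,0,0,1],[0,0,0,0,0,0,1]]

```text
clock: 19.08
position: [0.6223, 0.0168, 0.1975]
ee_rot: [0.958, 0.286, 0.001, 0.0]
wrist_force: [-0.8, 1.0, 3.3]
finger_gap: 0.0114
```

```bash
python3 -c "
from h import *
s=tq();print(s['position'])"
```

```text
t 19.08 yaw 0.5791 effort6 0.0403 mom [0.168 0.215 0.033] F [-0.8  1.   3.3] gap 0.0114 jv6 0.001
[0.62230451 0.01676396 0.19754408]
```

Call:
arm_command:
  rows:
    - [[0,0,0,0,0,0.11,1],[0,0,0,0,0,0.11,1],[0,0,0,0,0,0.11,1],[0,0,0,0,0,0.12,1],[0,0,0,0,0,0,1],[0,0,0,0,0,0,1],[0,0,0,0,0,0,1],[0,0,0,0,0,0,1]]

```text
clock: 19.75
position: [0.6225, 0.0162, 0.1972]
ee_rot: [0.998, 0.066, 0.001, 0.001]
wrist_force: [0.7, -2.6, 6.4]
finger_gap: 0.0119
```

```bash
python3 -c "
from h import *
s=tq()"
```

```text
t 19.75 yaw 0.132 effort6 0.0882 mom [-0.537  0.015  0.1  ] F [ 0.7 -2.6  6.4] gap 0.0119 jv6 -0.0
```

Call:
arm_command:
  rows:
    - [[0,0,0,0,0,0.12,1],[0,0,0,0,0,0,1],[0,0,0,0,0,0,1],[0,0,0,0,0,0,1],[0,0,0,0,0,0,1]]

```text
clock: 20.17
position: [0.6225, 0.0159, 0.1972]
ee_rot: [1.0, 0.006, 0.001, 0.001]
wrist_force: [1.4, -3.4, 6.8]
finger_gap: 0.0118
```

```bash
python3 -c "
from h import *
s=tq()"
```

```text
t 20.17 yaw 0.0125 effort6 0.1256 mom [-0.672 -0.041  0.115] F [ 1.4 -3.4  6.8] gap 0.0118 jv6 -0.0005
```

Call:
arm_command:
  rows:
    - [[0,0,0,0,0,0.1,1],[0,0,0,0,0,0,1],[0,0,0,0,0,0,1],[0,0,0,0,0,0,1],[0,0,0,0,0,0,1]]

```text
clock: 20.58
position: [0.6225, 0.0158, 0.1971]
ee_rot: [0.999, -0.044, 0.001, 0.001]
wrist_force: [0.8, -4.8, 4.8]
finger_gap: 0.0119
```

```bash
python3 -c "
from h import *
s=tq()"
```

```text
t 20.58 yaw -0.0872 effort6 0.2454 mom [-0.78   0.036  0.247] F [ 0.8 -4.8  4.8] gap 0.0119 jv6 -0.0005
```

All four bear, with held torques of 0.248, 0.258, 0.262 and 0.245 N m. I hold briefly, then begin the second pass with knob4 in the grasp I already have.

Call:
arm_command:
  rows:
    - [[0,0,0,0,0,0,1],[0,0,0,0,0,0,1],[0,0,0,0,0,0,1],[0,0,0,0,0,0,1],[0,0,0,0,0,0.09,1],[0,0,0,0,0,0.09,1],[0,0,0,0,0,0.09,1],[0,0,0,0,0,0,1],[0,0,0,0,0,0,1],[0,0,0,0,0,0,1],[0,0,0,0,0,0,1]]

```text
clock: 21.5
position: [0.6224, 0.0153, 0.197]
ee_rot: [0.984, -0.177, 0.001, 0.001]
wrist_force: [0.8, -6.2, 4.1]
finger_gap: 0.0117
```

```bash
python3 -c "
from h import *
s=tq();print(s['q'][5])"
```

```text
t 21.5 yaw -0.3569 effort6 0.3177 mom [-1.067  0.041  0.297] F [ 0.8 -6.2  4.1] gap 0.0117 jv6 0.0004
1.8438621415939185
```

Call:
arm_command:
  rows:
    - [[0,0,0,0,0,0.12,1],[0,0,0,0,0,0,1],[0,0,0,0,0,0,1],[0,0,0,0,0,0,1],[0,0,0,0,0,0,1]]

```text
clock: 21.92
position: [0.6223, 0.0152, 0.1969]
ee_rot: [0.972, -0.236, 0.001, 0.001]
wrist_force: [1.0, -5.4, 4.2]
finger_gap: 0.0117
```

```bash
python3 -c "
from h import *
s=tq()"
```

```text
t 21.92 yaw -0.4767 effort6 0.347 mom [-1.204  0.033  0.329] F [ 1.  -5.4  4.2] gap 0.0117 jv6 0.0008
```

Call:
arm_command:
  rows:
    - [[0,0,0,0,0,0,3.5],[0,0,0,0,0,0,3.5],[0,0,0,0,0,0,3.5],[0,0,-2,0,0,0,3.5],[0,0,-2.5,0,0,0,3.5]]

```text
clock: 22.33
position: [0.6194, 0.0173, 0.2389]
ee_rot: [0.971, -0.238, -0.004, 0.0]
wrist_force: [0.1, -0.5, 1.1]
finger_gap: 0.0347
```

```bash
python3 -c "
from h import *
plan(.4983,.0743,40,.196); tq()"
```

```text
clock 22.3333 pos [0.6194 0.0173 0.2389] yaw -27.5 tilt [-0.007  0.002 -1.   ] q6 1.9666832172646995
shift cm [-13.34   0.53   4.38] rows 4 each [-3.336  0.133] | turn -1.178 rows 10 each -0.1178
t 22.33 yaw -0.4801 effort6 -0.0012 mom [0.035 0.108 0.013] F [ 0.1 -0.5  1.1] gap 0.0347 jv6 -0.0001
```

Call:
arm_command:
  rows:
    - [[-3.34,0.13,0,0,0,0,3.5],[-3.34,0.13,0,0,0,0,3.5],[-3.34,0.13,0,0,0,0,3.5],[-3.34,0.13,0,0,0,0,3.5],[0,0,0,0,0,-0.118,3.5],[0,0,0,0,0,-0.118,3.5],[0,0,0,0,0,-0.118,3.5],[0,0,0,0,0,-0.118,3.5],[0,0,0,0,0,-0.118,3.5],[0,0,0,0,0,-0.118,3.5],[0,0,0,0,0,-0.118,3.5],[0,0,0,0,0,-0.118,3.5],[0,0,0,0,0,-0.118,3.5],[0,0,0,0,0,-0.118,3.5],[0,0,0,0,0,0,3.5],[0,0,0,0,0,0,3.5]]

```text
clock: 23.67
position: [0.5003, 0.0742, 0.2409]
ee_rot: [0.94, 0.341, -0.0, -0.0]
wrist_force: [-0.3, -0.1, 0.5]
finger_gap: 0.035
```

```bash
python3 -c "
from h import *
shot('wrist','w6.png'); plan(.4983,.0743,40,.196); tq()"
```

```text
clock 23.7167 pos [0.5004 0.0741 0.241 ] yaw 39.9 tilt [-0.    -0.001 -1.   ] q6 0.8852364089231702
shift cm [-0.15 -0.15  4.5 ] rows 1 each [-0.149 -0.148] | turn -0.003 rows 1 each -0.0025
t 23.72 yaw 0.6956 effort6 -0.1142 mom [-0.051  0.147 -0.017] F [-0.3  0.3 -0.4] gap 0.035 jv6 -0.0035
```

View pics/w6.png

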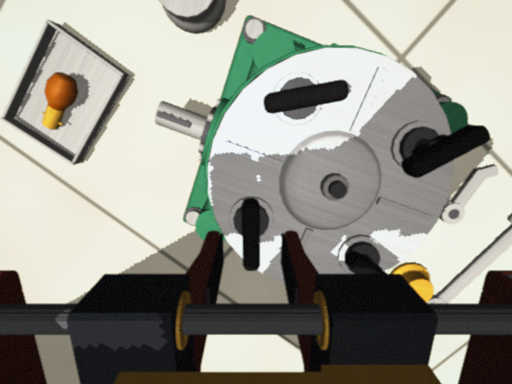

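Knob2's bar (column about 251, rows 200–270) is aligned with the fingers, so I descend and close.

Call:
arm_command:
  rows:
    - [[-0.15,-0.15,1.5,0,0,0,3.5],[0,0,1.5,0,0,0,3.5],[0,0,1.5,0,0,0,3.5],[0,0,0,0,0,0,3.5],[0,0,0,0,0,0,1],[0,0,0,0,0,0,1],[0,0,0,0,0,0,1],[0,0,0,0,0,0,1],[0,0,0,0,0,0,1]]

```text
clock: 24.47
position: [0.4991, 0.0743, 0.1971]
ee_rot: [0.94, 0.342, 0.001, 0.0]
wrist_force: [-1.1, 1.4, 4.0]
finger_gap: 0.0116
```

```bash
python3 -c "
from h import *
s=tq();print(s['position'])"
```

```text
t 24.47 yaw 0.6984 effort6 0.0345 mom [0.255 0.239 0.032] F [-1.1  1.4  4. ] gap 0.0116 jv6 -0.0007
[0.49912424 0.0742909  0.19711187]
```

Call:
arm_command:
  rows:
    - [[0,0,0,0,0,0.11,1],[0,0,0,0,0,0.11,1],[0,0,0,0,0,0.11,1],[0,0,0,0,0,0,1],[0,0,0,0,0,0,1],[0,0,0,0,0,0,1],[0,0,0,0,0,0,1]]

```text
clock: 25.05
position: [0.4994, 0.0739, 0.1969]
ee_rot: [0.983, 0.185, 0.001, 0.0]
wrist_force: [0.2, -1.4, 5.0]
finger_gap: 0.0115
```

```bash
python3 -c "
from h import *
s=tq()"
```

```text
t 25.05 yaw 0.3719 effort6 0.2729 mom [-0.281  0.091  0.259] F [ 0.2 -1.4  5. ] gap 0.0115 jv6 0.0013
```

```bash
python3 -c "
from h import *
for i in range(6):
  shot('wrist'); s=tq()"
```

```text
t 25.1 yaw 0.3718 effort6 0.2863 mom [-0.25   0.101  0.34 ] F [-0.  -1.9  5.3] gap 0.0119 jv6 -0.0004
t 25.15 yaw 0.3719 effort6 0.2896 mom [-0.295  0.089  0.268] F [ 0.6 -0.8  5.3] gap 0.0116 jv6 -0.0002
t 25.2 yaw 0.3718 effort6 0.2903 mom [-0.299  0.089  0.244] F [ 0.  -1.7  5.4] gap 0.0116 jv6 0.0
t 25.25 yaw 0.3717 effort6 0.2904 mom [-0.229  0.098  0.283] F [ 0.5 -0.9  6.1] gap 0.0117 jv6 -0.0019
t 25.3 yaw 0.3718 effort6 0.2905 mom [-0.259  0.115  0.271] F [ 0.1 -1.8  6. ] gap 0.0122 jv6 0.0009
t 25.35 yaw 0.3718 effort6 0.2905 mom [-0.282  0.093  0.283] F [ 0.  -1.1  6.7] gap 0.0117 jv6 -0.0015
```

Call:
arm_command:
  rows:
    - [[0,0,0,0,0,0.1,1],[0,0,0,0,0,0.1,1],[0,0,0,0,0,0,1],[0,0,0,0,0,0,1],[0,0,0,0,0,0,1],[0,0,0,0,0,0,1],[0,0,0,0,0,0,1],[0,0,0,0,0,0,1]]

```text
clock: 26.02
position: [0.4995, 0.0736, 0.1968]
ee_rot: [0.996, 0.087, 0.001, 0.001]
wrist_force: [1.3, -3.0, 5.5]
finger_gap: 0.0116
```

```bash
python3 -c "
from h import *
tq()
for i in range(2):
  shot('wrist'); s=tq()"
```

```text
t 26.02 yaw 0.1744 effort6 0.35 mom [-0.577  0.006  0.354] F [ 1.3 -3.   5.5] gap 0.0116 jv6 -0.001
t 26.07 yaw 0.1744 effort6 0.35 mom [-0.599 -0.044  0.323] F [ 1.3 -2.8  6.1] gap 0.0118 jv6 -0.001
t 26.12 yaw 0.1743 effort6 0.35 mom [-0.564 -0.01   0.353] F [ 0.7 -2.7  5.9] gap 0.0112 jv6 0.0032
```

Call:
arm_command:
  rows:
    - [[0,0,0,0,0,0,3.5],[0,0,0,0,0,0,3.5],[0,0,0,0,0,0,3.5],[0,0,-2,0,0,0,3.5],[0,0,-2.5,0,0,0,3.5],[0,0,0,0,0,0,3.5]]

```text
clock: 26.62
position: [0.5004, 0.0743, 0.2443]
ee_rot: [0.996, 0.085, 0.002, 0.0]
wrist_force: [0.4, -0.0, -0.5]
finger_gap: 0.0352
```

```bash
python3 -c "
from h import *
plan(.5313,-.0168,92.6,.196); tq()"
```

```text
clock 26.6167 pos [0.5004 0.0743 0.2443] yaw 9.8 tilt [ 0.005  0.    -1.   ] q6 1.4109258662193114
shift cm [1.48 9.5  4.84] rows 3 each [0.494 3.166] | turn -1.446 rows 13 each -0.1112
t 26.62 yaw 0.1702 effort6 0.0177 mom [-0.045  0.148  0.001] F [ 0.4 -0.  -0.5] gap 0.0352 jv6 0.0021
```

Call:
arm_command:
  rows:
    - [[0.49,3.17,0,0,0,0,3.5],[0.49,3.17,0,0,0,0,3.5],[0.49,3.17,0,0,0,0,3.5],[0,0,0,0,0,-0.12,3.5],[0,0,0,0,0,-0.12,3.5],[0,0,0,0,0,-0.12,3.5],[0,0,0,0,0,-0.12,3.5],[0,0,0,0,0,-0.12,3.5],[0,0,0,0,0,-0.12,3.5],[0,0,0,0,0,-0.12,3.5],[0,0,0,0,0,-0.12,3.5],[0,0,0,0,0,-0.12,3.5],[0,0,0,0,0,-0.12,3.5],[0,0,0,0,0,-0.12,3.5],[0,0,0,0,0,-0.12,3.5],[0,0,0,0,0,0,3.5],[0,0,0,0,0,0,3.5]]

```text
clock: 28.03
position: [0.5287, -0.0171, 0.2406]
ee_rot: [0.695, 0.719, -0.0, -0.001]
wrist_force: [0.4, -0.8, 1.0]
finger_gap: 0.035
```

```bash
python3 -c "
from h import *
shot('wrist','w7.png'); plan(.5313,-.0168,92.6,.196); tq()"
```

```text
clock 28.0833 pos [ 0.5288 -0.0171  0.2407] yaw 92.0 tilt [ 0.    -0.001 -1.   ] q6 -0.19772686367220838
shift cm [0.02 0.26 4.47] rows 1 each [0.019 0.256] | turn -0.011 rows 1 each -0.0107
t 28.08 yaw 1.6055 effort6 -0.1175 mom [-0.092  0.068  0.009] F [-0.1  0.   0.4] gap 0.0349 jv6 -0.0025
```

View pics/w7.png

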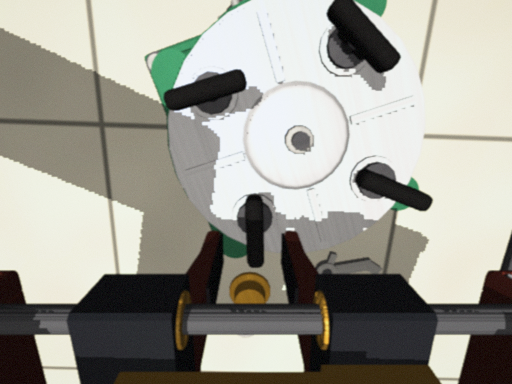

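Knob3's bar (column about 255, rows 197–265) is aligned, and the brass knob stands well clear on the shelf. I descend and close.

Call:
arm_command:
  rows:
    - [[0,0.22,1.5,0,0,-0.01,3.5],[0,0,1.5,0,0,0,3.5],[0,0,1.5,0,0,0,3.5],[0,0,0,0,0,0,3.5],[0,0,0,0,0,0,1],[0,0,0,0,0,0,1],[0,0,0,0,0,0,1],[0,0,0,0,0,0,1],[0,0,0,0,0,0,1],[0,0,0,0,0,0,1]]

```text
clock: 28.92
position: [0.5307, -0.0172, 0.197]
ee_rot: [0.69, 0.724, -0.0, -0.0]
wrist_force: [-4.4, -0.8, 6.1]
finger_gap: 0.012
```

```bash
python3 -c "
from h import *
s=tq();print(s['position'])"
```

```text
t 28.92 yaw 1.6187 effort6 0.0385 mom [-0.12   0.823  0.018] F [-4.4 -0.8  6.1] gap 0.012 jv6 0.0002
[ 0.53073295 -0.01723022  0.19698857]
```

Call:
arm_command:
  rows:
    - [[0,0,0,0,0,0.11,1],[0,0,0,0,0,0.11,1],[0,0,0,0,0,0.11,1],[0,0,0,0,0,0,1],[0,0,0,0,0,0,1],[0,0,0,0,0,0,1],[0,0,0,0,0,0,1],[0,0,0,0,0,0,1],[0,0,0,0,0,0,1]]

```text
clock: 29.67
position: [0.5307, -0.0172, 0.1968]
ee_rot: [0.798, 0.602, -0.001, -0.0]
wrist_force: [-5.0, -1.0, 6.0]
finger_gap: 0.012
```

```bash
python3 -c "
from h import *
tq()
for i in range(2):
  shot('wrist'); s=tq()"
```

```text
t 29.67 yaw 1.2924 effort6 0.2794 mom [-0.198  0.872  0.324] F [-5. -1.  6.] gap 0.012 jv6 -0.0014
t 29.72 yaw 1.2924 effort6 0.2794 mom [-0.123  0.812  0.274] F [-4.3  0.   6.9] gap 0.0117 jv6 0.0007
t 29.77 yaw 1.2924 effort6 0.2794 mom [-0.193  0.878  0.353] F [-3.8 -0.6  5.4] gap 0.0118 jv6 0.0013
```

Call:
arm_command:
  rows:
    - [[0,0,0,0,0,0.11,1],[0,0,0,0,0,0.11,1],[0,0,0,0,0,0,1],[0,0,0,0,0,0,1],[0,0,0,0,0,0,1],[0,0,0,0,0,0,1],[0,0,0,0,0,0,1],[0,0,0,0,0,0,1]]

```text
clock: 30.43
position: [0.5307, -0.0172, 0.1967]
ee_rot: [0.86, 0.511, -0.001, -0.0]
wrist_force: [-4.1, -0.3, 6.0]
finger_gap: 0.012
```

```bash
python3 -c "
from h import *
tq()
for i in range(2):
  shot('wrist'); s=tq()"
```

```text
t 30.43 yaw 1.0726 effort6 0.3453 mom [-0.157  0.859  0.293] F [-4.1 -0.3  6. ] gap 0.012 jv6 -0.0012
t 30.48 yaw 1.0726 effort6 0.3452 mom [-0.177  0.797  0.353] F [-4.9 -0.5  4.6] gap 0.0116 jv6 0.0012
t 30.53 yaw 1.0726 effort6 0.3452 mom [-0.166  0.837  0.338] F [-3.2 -1.2  5.3] gap 0.0115 jv6 -0.0006
```

Call:
arm_command:
  rows:
    - [[0,0,0,0,0,0,3.5],[0,0,0,0,0,0,3.5],[0,0,0,0,0,0,3.5],[0,0,-2,0,0,0,3.5],[0,0,-2.5,0,0,0,3.5],[0,0,0,0,0,0,3.5]]

```text
clock: 31.03
position: [0.5342, -0.0175, 0.2451]
ee_rot: [0.86, 0.51, 0.003, 0.002]
wrist_force: [0.8, -0.2, 0.7]
finger_gap: 0.035
```

```bash
python3 -c "
from h import *
plan(.589,.1065,139.6,.196); tq()"
```

```text
clock 31.0333 pos [ 0.5342 -0.0175  0.2451] yaw 61.3 tilt [ 0.003  0.007 -1.   ] q6 0.3390881246373662
shift cm [13.49 -1.19  4.94] rows 4 each [ 3.373 -0.297] | turn -1.367 rows 12 each -0.1139
t 31.03 yaw 1.0695 effort6 0.0025 mom [-0.128  0.052 -0.024] F [ 0.8 -0.2  0.7] gap 0.035 jv6 0.001
```

Call:
arm_command:
  rows:
    - [[3.37,-0.3,0,0,0,0,3.5],[3.37,-0.3,0,0,0,0,3.5],[3.37,-0.3,0,0,0,0,3.5],[3.37,-0.3,0,0,0,0,3.5],[0,0,0,0,0,-0.114,3.5],[0,0,0,0,0,-0.114,3.5],[0,0,0,0,0,-0.114,3.5],[0,0,0,0,0,-0.114,3.5],[0,0,0,0,0,-0.114,3.5],[0,0,0,0,0,-0.114,3.5],[0,0,0,0,0,-0.114,3.5],[0,0,0,0,0,-0.114,3.5],[0,0,0,0,0,-0.114,3.5],[0,0,0,0,0,-0.114,3.5],[0,0,0,0,0,-0.114,3.5],[0,0,0,0,0,-0.114,3.5],[0,0,0,0,0,0,3.5],[0,0,0,0,0,0,3.5]]

```text
clock: 32.53
position: [0.5859, 0.1069, 0.2409]
ee_rot: [0.347, 0.938, 0.0, 0.0]
wrist_force: [-0.4, 1.1, -0.0]
finger_gap: 0.035
```

```bash
python3 -c "
from h import *
shot('wrist','w8.png'); plan(.589,.1065,139.6,.196); tq()"
```

```text
clock 32.5833 pos [0.5859 0.1068 0.241 ] yaw 139.4 tilt [-0.  0. -1.] q6 -0.7982898315302279
shift cm [-0.26  0.18  4.5 ] rows 1 each [-0.261  0.178] | turn -0.003 rows 1 each -0.003
t 32.58 yaw 2.4335 effort6 -0.1068 mom [-0.011  0.009 -0.003] F [ 0.2 -0.3  0.3] gap 0.0353 jv6 -0.0061
```

View pics/w8.png

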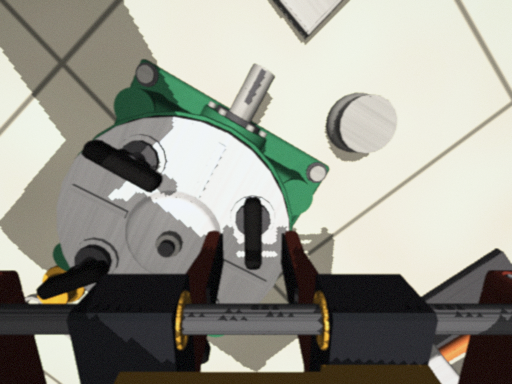

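Knob1's bar (column about 254, rows 200–268) is aligned, so I descend and close.

Call:
arm_command:
  rows:
    - [[-0.26,0.16,1.5,0,0,0,3.5],[0,0,1.5,0,0,0,3.5],[0,0,1.5,0,0,0,3.5],[0,0,0,0,0,0,3.5],[0,0,0,0,0,0,1],[0,0,0,0,0,0,1],[0,0,0,0,0,0,1],[0,0,0,0,0,0,1],[0,0,0,0,0,0,1],[0,0,0,0,0,0,1]]

```text
clock: 33.42
position: [0.5887, 0.1057, 0.1972]
ee_rot: [0.345, 0.939, -0.001, 0.0]
wrist_force: [-2.4, -3.4, 7.2]
finger_gap: 0.0115
```

```bash
python3 -c "
from h import *
s=tq();print(s['position'])"
```

```text
t 33.42 yaw 2.4369 effort6 0.0232 mom [-0.762  0.485  0.051] F [-2.4 -3.4  7.2] gap 0.0115 jv6 -0.002
[0.5887068  0.10566532 0.19723818]
```

Call:
arm_command:
  rows:
    - [[0,0,0,0,0,0.11,1],[0,0,0,0,0,0.11,1],[0,0,0,0,0,0.11,1],[0,0,0,0,0,0,1],[0,0,0,0,0,0,1],[0,0,0,0,0,0,1],[0,0,0,0,0,0,1],[0,0,0,0,0,0,1],[0,0,0,0,0,0,1]]

```text
clock: 34.17
position: [0.5886, 0.1055, 0.1971]
ee_rot: [0.494, 0.869, -0.001, 0.0]
wrist_force: [-2.4, -4.5, 5.6]
finger_gap: 0.0115
```

```bash
python3 -c "
from h import *
tq()
for i in range(2):
  shot('wrist'); s=tq()"
```

```text
t 34.17 yaw 2.1075 effort6 0.2944 mom [-0.84   0.487  0.242] F [-2.4 -4.5  5.6] gap 0.0115 jv6 0.0007
t 34.22 yaw 2.1075 effort6 0.2944 mom [-0.886  0.498  0.273] F [-2.1 -4.3  5.5] gap 0.0118 jv6 -0.0005
t 34.27 yaw 2.1075 effort6 0.2944 mom [-0.871  0.54   0.265] F [-2.  -3.6  6.3] gap 0.0114 jv6 -0.0013
```

Call:
arm_command:
  rows:
    - [[0,0,0,0,0,0.1,1],[0,0,0,0,0,0.1,1],[0,0,0,0,0,0,1],[0,0,0,0,0,0,1],[0,0,0,0,0,0,1],[0,0,0,0,0,0,1],[0,0,0,0,0,0,1],[0,0,0,0,0,0,1]]

```text
clock: 34.93
position: [0.5884, 0.1054, 0.197]
ee_rot: [0.579, 0.816, -0.001, 0.0]
wrist_force: [-1.9, -3.9, 4.2]
finger_gap: 0.0121
```

```bash
python3 -c "
from h import *
tq()
for i in range(2):
  shot('wrist'); s=tq()"
```

```text
t 34.93 yaw 1.9077 effort6 0.3522 mom [-0.904  0.536  0.323] F [-1.9 -3.9  4.2] gap 0.0121 jv6 -0.0007
t 34.98 yaw 1.9077 effort6 0.3522 mom [-0.942  0.566  0.357] F [-3.2 -4.8  5.7] gap 0.0113 jv6 -0.0011
t 35.03 yaw 1.9077 effort6 0.3521 mom [-0.95   0.577  0.319] F [-2.8 -4.3  5.4] gap 0.0121 jv6 -0.0003
```

Knob1 reads 0.352 N m. I let go and rise well clear.

Call:
arm_command:
  rows:
    - [[0,0,0,0,0,0,3.5],[0,0,0,0,0,0,3.5],[0,0,0,0,0,0,3.5],[0,0,-2,0,0,0,3.5],[0,0,-3,0,0,0,3.5],[0,0,-3,0,0,0,3.5],[0,0,-3,0,0,0,3.5],[0,0,0,0,0,0,3.5],[0,0,0,0,0,0,3.5],[0,0,0,0,0,0,3.5]]

```text
clock: 35.87
position: [0.5884, 0.1065, 0.3057]
ee_rot: [0.579, 0.815, -0.0, -0.0]
wrist_force: [-0.3, -0.9, 0.5]
finger_gap: 0.0349
```

```bash
python3 -c "
from h import *
s=tq();print(s['position'])
shot('scene','end.png');p=shot('wrist','endw.png')
a=cv2.imread('pics/end.png');cv2.imwrite('pics/endz.png',cv2.resize(a[110:270,110:350],None,fx=3,fy=3))"
```

```text
t 35.87 yaw 1.9068 effort6 0.0024 mom [-0.069  0.06   0.026] F [-0.3 -0.9  0.5] gap 0.0349 jv6 0.0004
[0.5884358  0.10653638 0.30570543]
```

View pics/endz.png

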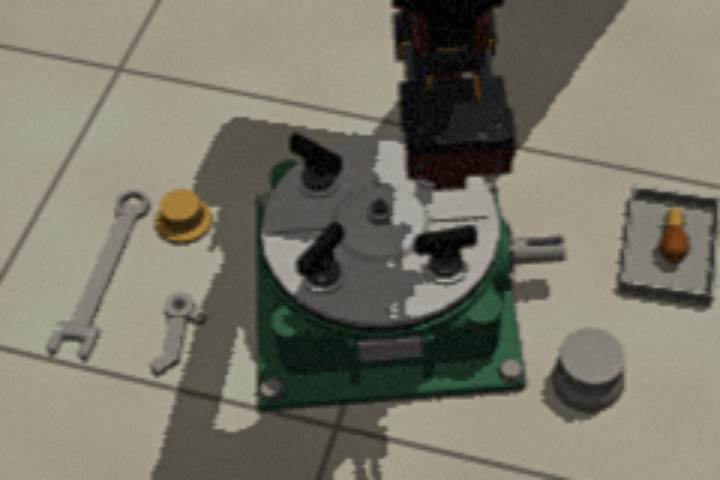

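The final view shows the gripper clear of everything (near (460,130) in the zoomed picture). The wrench, brass knob, pawl, tin and tray with lamp stand where they were. I hand the job in.

```bash
python3 -c "
from rig import arm
print(arm.hand_in())"
```

```text
the job is handed in; nothing more can be done
None
```

All four knobs were tightened in two crosswise passes and the job was handed in at about 36 s. No verdict was reported.

| Pass | Order | Held torque, N m |
|---|---|---|
| 1, just bearing | 3, 1, 2, 4 | 0.248, 0.258, 0.262, 0.245 |
| 2, firm | 4, 2, 3, 1 | 0.347, 0.350, 0.345, 0.352 |

- **Torque:** I took it from the last joint's effort. It agreed with the much noisier wrist moment to within about 0.03 N m.
- **Angle:** Angle counting, allowing for the sleeve's twist, puts each knob roughly 0.36 to 0.44 rad past meeting the cover. The allowed range is 0.22 to 0.70 rad.
- **At the end:** The fingers are open and about 0.1 m above the knobs, with wrist force near zero. In the last picture the wrench, brass knob, pawl, tin and tray with the lamp look unmoved. The screwdriver was outside the crop I viewed, but the arm never worked near it.
- **Checks that disagreed:**
  - The first image fit of knob4's bar was about 8.5 degrees off. I saw this in the close view and corrected it before grasping.
  - Two short-settled torque readings on knob2 were off. The 0.262 in the first pass was probably slightly high. A 0.273 in the second pass rose to 0.290 once settled, and I worked from that.

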